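# Mount the wheel on the studded hub

### The arm

A 6-joint arm with a two-finger parallel gripper is mounted at the origin on a cart in front of the work surface, level with it; the furniture and walls round the work are solid. World frame = base frame: x ahead of the robot, y to its left, z up, the work surface at z = 0. Lengths are in m, angles in rad, forces in N, time in s.
With the tool pointing down it reaches from about 0.3 to 0.875 m from the base axis. Payload 6.4 kg.
Tool frame: the origin (TCP) lies at the very end of the fingers, on their centre line; the grasp point (between the pads) lies 19 mm behind it (ctrl.tcp_to_grasp is the distance from the TCP to the grasp point, in m); z points along the fingers, y is the direction in which the jaws open and shut (so a half turn about z gives the same grasp; the last joint's range is limited). The gripper opens to 85 mm and grips with 20 to 120 N. Pads are 22 mm wide; open, the fingers measure 114 mm over their backs; the gripper's body (76 mm by 85 mm) begins 54 mm behind the grasp point. The pads swing forward as they close: fully open they stand 13 mm farther back than shut.
Start: joints at [0.984, 0.181, 1.607, -0, 1.354, -0.206], TCP at [0.214, 0.534, 0.231] pointing down, gripper open.
Joint ranges: [-2.99, 2.99], [-0.89, 2.07], [0.3, 2.58], [-1.14, 4.28], [0, 2.63], [-3.12, 3.12]. Speed limits (rad/s): [2.57, 2.57, 3.01, 3.14, 3.14, 3.14].

### API

Orientations are given as a unit quaternion [w, x, y, z].
In Python, from bench import ctrl gives the robot as it stands. The module is installed in compiled form; this text tells all that it offers.
- The arm moves only by the tool drive_tool, never from a script. Its argument "deltas" is a list of rows, each an object with "slide": the shift along the tool's x, y, z as a fraction of full scale, a list of three; "delta_rot": the turn, a rotation vector about the tool's x, y, z as a fraction of full scale, a list of three; "hand": the opening, from 0 (shut) to 1 (fully open). In form: [{"slide": [tx, ty, tz], "delta_rot": [wx, wy, wz], "hand": hand}, ...]. A call has exactly 5 rows; each row shifts and turns the commanded pose from where the row before left it, along the tool's axes as they then stand; what a row does not reach is not made up. Full scale, the value 1, is 50 mm for a shift and 180 degrees for a turn. A row lasts 1/8 s, in which the tool goes at most 62.5 mm and 10.7 degrees, less where a joint would pass 70% of its speed; a pose out of reach is approached as far as the arm can. A call with a number of a shift or a turn outside -1 to 1 is refused whole. A call with a gripper value outside its range is refused whole. The fingers move at their own pace and stop on an object; the grip force is fixed at half the most. Time passes only in rows, so rows that do not move let the fingers close, or fill a call up. It gives the time, the measured TCP pose, the force and the opening at its end, in the units of the state.
- ctrl.get_obs(): the state, without advancing time (a new reading comes with each control period).
- ctrl.camera(name): name is "scene" or "top"; returns a dict with "frame" (480x640x3 uint8, red, green, blue), "mtx" (3x3 intrinsics, pixels), "dist" ([k1, k2, p1, p2, k3] as OpenCV has them; the pictures are not rectified), "R" (3x3) and "t" (3): a world point X has camera coordinates R X + t. Camera axes: x right, y down, z forward; pixel columns grow to the right and rows downward; lengths in m; the calibration is good to about 2 mm. A picture is of the moment at which its call begins. There is no depth.
- ctrl.hand_in(): hands the job in, once; it reports no verdict.
The state is a dict: "time_s": time; "q": joint angles; "dq": joint speeds; "joint_efforts": joint torques, N m; "eef_pos": TCP position; "eef_rot": TCP orientation; "wrist_force": force on the tool from outside, world axes, zero at the start; "torque": the same for the moment, N m; "opening": opening from 0.0 (shut) to 1.0 (fully open).
Only numpy, scipy, OpenCV 4.12 (cv2) and the standard library are available. Lean on these libraries where they do the work, as an engineer would, in place of code of your own. Each camera call takes 0.05 s, during which the arm holds its last target.

### The job

Take the grey sleeve out from between the rollers and stand it upright on the trolley top beside the stand, so the wheel's way is free. Then roll the yellow wheel in its roller cradle until its three holes face the hub's three studs, and slide it along the rollers onto the studs until its holed face sits fully home against the hub; let go of it. Leave the other loose parts where they are.

Things in the scene. Friction and masses are not known exactly. Their poses are not given: they have to be found in the camera images.
- stand: Fixed green stand. Origin on the trolley top under its middle; z up; y along it from the hub end (-y) to the open rear (+y). Green housing at y -198 to -148, x +-70, 255 tall, dark motor behind it to y -225. Dark deck plate, top 125 above the trolley, x +-66, y -149 to 213; two rollers lie along it, their tops at 157. Rear posts 160 tall at y 199 to 213. Nothing is farther than 70 to the side
- cradle (a point): Midway between the stand's two free-turning steel rollers, on the wheel's axis line, 185 above the trolley, at the stand's middle; axes as the stand. Rollers: radius 12, along y from -146 to +196, axes at x = +-47.5 and 40 below this point (145 above the trolley); gap between them 71. They cradle the wheel in line with the hub
- hub (a joint): Angle (rad) of the studded hub about the stand's +y axis. At 0 one stud is straight above the hub's axis; with growing angle it goes from up towards the stand's +x. The other two studs are 120 and 240 degrees on. The brake is on: it cannot be turned and keeps its starting angle
- hub_face (a point): Centre of the hub's flat face (radius 50), 185 above the trolley, at y -130 on the stand. Its y axis is the hub's axis, out of the face towards the wheel; it turns with the hub and one stud lies in its +z direction. Three brass studs, 11 diameter, stick out 24 (last 9 tapered) on a circle of radius 33
- wheel_center (a point): Yellow wheel, 0.68 to 0.99 kg, axis level, on the two rollers; on the axis 55 behind its front face, y axis to the wheel's rear (away from the hub). Tread radius 50, y -27 to 63. It turns on the spot easily and stays as left; it slides along the rollers with 3 to 10 N. z axis, straight up at the start, points to one of its holes and the peg behind that hole
- wheel_front (a point): Centre of the front face of the wheel's aluminium disc (radius 47, 28 thick), axes as the wheel. Three holes, 15 diameter, 28 deep, 120 degrees apart on a circle of radius 33, one in the +z direction. It meets the hub's face when the wheel is fully home
- wheel_boss (a point): Tip of the round-nosed central boss on the wheel's rear (radius 10, 50 long), 168 behind the front face, axes as the wheel: a place to push. Round it three steel turning pegs, 10 diameter, 32 long (their ends 18 ahead of this point), 120 degrees apart on a circle of radius 40, each behind a hole, one in the +z direction
- sleeve_center (a point): Grey rubber sleeve (tube), 54 diameter, 74 tall, 0.17 to 0.36 kg, standing upright on the stand's deck between the rollers, in the way between wheel and studs. Point at its centre, 37 above its underside; z along the tube. It stands 42 proud of the rollers
- grey_lump (a point): Centre of a grey casting fixed to the trolley, partly under the stand's deck: 85 (world x) by 100 (world y), 64 tall; never moves. Nothing can stand on it
- red_wheel_block_center (a point): Grey block with a red wheel, 87x115x70 mm, loose bystander resting on the trolley; point on its vertical centre line, 35 mm above its underside
- drilled_block_center (a point): Low grey block with an upright stub, 34x82x57 mm, loose bystander resting on the trolley; point on its vertical centre line, 28 mm above its underside
- fork_bracket_center (a point): Grey upright fork bracket holding a blue wheel, 61x82x108 mm, loose bystander resting on the trolley; point on its vertical centre line, 54 mm above its underside
- angle_bracket_center (a point): Grey upright angle bracket with a bolt, 90x55x110 mm, bystander, bolted down to the trolley; point on its vertical centre line, 55 mm above its underside
Mind the look-alikes: they are no part of the job. Leave any purple look-alike of the part that bears sleeve_center alone.

How it is judged:
On the way, in this order (a step that is already met when the one before it is completed fails the run):
1. the sleeve stands upright on the trolley, clear of the stand ((x of sleeve_center in the frame of stand above 0.095 m or x of sleeve_center in the frame of stand below -0.095 m or y of sleeve_center in the frame of stand above 0.25 m or y of sleeve_center in the frame of stand below -0.27 m) and angle between sleeve_center's own z axis and vertical below 0.15 rad and height (world z) of sleeve_center between 0.03 and 0.044 m), for 0.2 s.
2. the wheel is on the studs, fully home (y of wheel_front in the frame of hub_face below 0.004 m and x of wheel_front in the frame of hub_face between -0.006 and 0.006 m and z of wheel_front in the frame of hub_face between -0.006 and 0.006 m and angle between the y axis of wheel_front and the y axis of hub_face, either way round below 0.06 rad), for 0.2 s.
At the end, for the whole second after the job is handed in: Wheel face within 4 mm of the hub's face, axes within 6 mm and 0.06 rad, studs in the holes; sleeve upright (0.15 rad) on the trolley top, its centre over 95 mm to the side of the stand's centre line or past its ends; both at rest (all of step 1 and all of step 2 and linear speed of each of wheel, sleeve below 0.01 m/s); the robot touches nothing.
It fails at once if the red wheel block is shifted by more than 30 mm (distance of red_wheel_block_center from where it was at the start of the episode above 0.03 m).
It fails at once if the drilled block is shifted by more than 30 mm (distance of drilled_block_center from where it was at the start of the episode above 0.03 m).
It fails at once if the fork bracket is shifted by more than 30 mm (distance of fork_bracket_center from where it was at the start of the episode above 0.03 m).
It also fails if it takes over 64 s, if anything falls off the work surface, if the arm or the gripper's body presses on something with over 40 N, if the wrist force passes 120 N, or if a joint passes its speed limit or range.

## Working session

There is one attempt and no reset: what is moved stays moved. The work goes in short steps, Python scripts to look and compute and a tool call to move; the robot and the scene stay as the last step left them, time stands still between calls to the robot, and variables do not carry over. Pictures are saved under pics/ and viewed, and the job is handed in when it is done.

Besides the shell and the picture viewer there is one more tool, called after "Emit:" as name(argument=value, ...), one argument or row to a line, values as JSON. drive_tool: Moves the arm, as the interface text tells. Its arguments: {"type":"object","properties":{"deltas":{"type":"array","items":{"type":"object","properties":{"slide":{"type":"array","items":{"type":"number"}},"delta_rot":{"type":"array","items":{"type":"number"}},"hand":{"type":"number"}}}}},"required":["deltas"]}

```bash
mkdir -p pics; cat > h.py <<'E'
import numpy as np, cv2
from bench import ctrl
def snap(n,f):
    c=ctrl.camera(n); cv2.imwrite(f,c["frame"][:,:,::-1]); return c
def proj(c,P):
    P=np.atleast_2d(np.array(P,float)); return cv2.projectPoints(P,cv2.Rodrigues(np.array(c["R"]))[0],np.array(c["t"],float),np.array(c["mtx"],float),np.array(c["dist"],float))[0].reshape(-1,2)
def ray(c,uv):
    u=cv2.undistortPoints(np.array([[uv]],float),np.array(c["mtx"],float),np.array(c["dist"],float)).reshape(2)
    R=np.array(c["R"]);t=np.array(c["t"]); d=R.T@np.array([u[0],u[1],1]); return -R.T@t,d
def atz(c,uv,z):
    o,d=ray(c,uv); return o+d*(z-o[2])/d[2]
E
python3 - <<'E'
from h import *
import pickle
for n in("scene","top"):
    c=snap(n,f"pics/{n}0.png"); pickle.dump(c,open(f"{n}0.pkl","wb"))
    print(n,-np.array(c["R"]).T@np.array(c["t"]),np.array(c["R"]).round(3).tolist(),np.array(c["mtx"])[0,0])
print(ctrl.get_obs(),ctrl.tcp_to_grasp)
E
```

```text
scene [ 0.04257716 -0.40941259  0.83418665] [[0.691, -0.722, -0.02], [-0.487, -0.446, -0.751], [0.534, 0.528, -0.66]] 570.7091656679361
top [0.52948095 0.12939635 1.10998546] [[0.021, -1.0, -0.001], [-0.997, -0.021, -0.071], [0.071, 0.002, -0.997]] 598.4199088341436
{'time_s': 0.1, 'q': array([ 9.83711621e-01,  1.81472041e-01,  1.60789146e+00, -4.37314888e-06,
        1.35381890e+00, -2.06340606e-01]), 'dq': array([-0.00100335, -0.00047568, -0.00146644, -0.0007301 ,  0.00070939,
       -0.00051369]), 'joint_efforts': array([ 5.05885346e-04, -4.45879412e+01, -3.52238846e+01, -2.18817195e-04,
        4.22693571e-03,  1.03059807e-05]), 'eef_pos': array([0.21340339, 0.53339998, 0.23047927]), 'eef_rot': array([-3.05159233e-04,  1.89223713e-01,  9.81933681e-01, -7.33961807e-04]), 'wrist_force': array([-0.18452921,  0.16592326, -0.30097833]), 'torque': array([ 0.00343654,  0.01335347, -0.02167675]), 'opening': 0.9968531534316327} 0.0187
```

View pics/scene0.png

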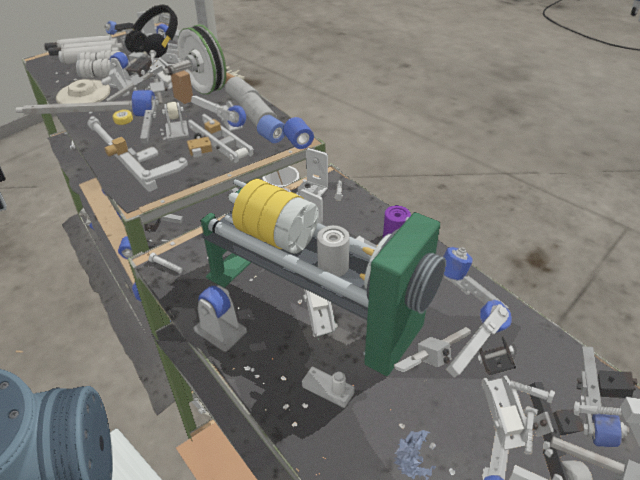

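View pics/top0.png

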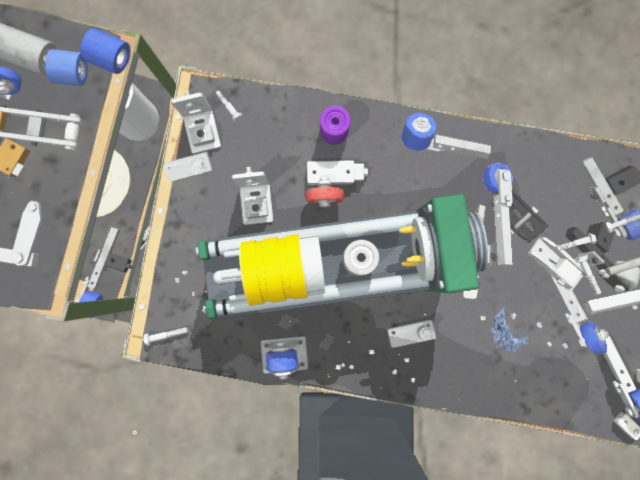

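```bash
python3 - <<'E'
import cv2
a=cv2.imread("pics/top0.png")[170:390,180:510]; cv2.imwrite("pics/top0z.png",cv2.resize(a,None,fx=2.4,fy=2.4,interpolation=cv2.INTER_CUBIC))
a=cv2.imread("pics/scene0.png")[160:400,190:470]; cv2.imwrite("pics/scene0z.png",cv2.resize(a,None,fx=2.5,fy=2.5,interpolation=cv2.INTER_CUBIC))
E
```

```text
(no output)
```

View pics/top0z.png

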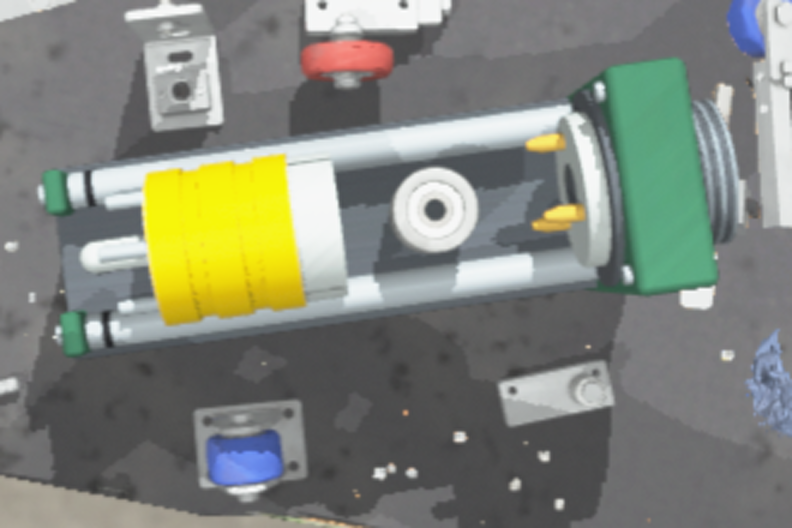

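View pics/scene0z.png

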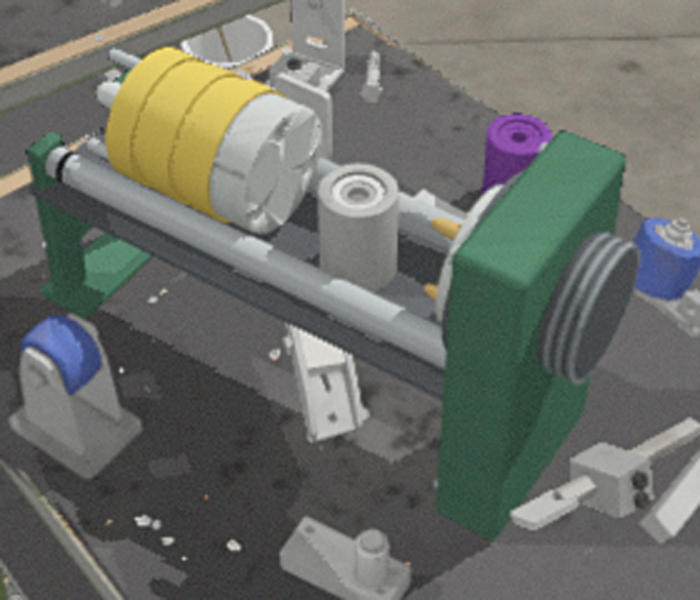

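```bash
cat > fit.py <<'E'
from h import *
import pickle
from scipy.optimize import least_squares
T=pickle.load(open("top0.pkl","rb"));S=pickle.load(open("scene0.pkl","rb"))
t=lambda u,v:(u/2.4+180-.3,v/2.4+170-.3)
s=lambda u,v:(u/2.5+190-.3,v/2.5+160-.3)
hc=[[.07,-.148,.255],[.07,-.198,.255],[-.07,-.198,.255],[-.07,-.148,.255]]
obs=[(T,hc[0],t(606,68)),(T,hc[1],t(684,58)),(T,hc[2],t(717,284)),(T,hc[3],t(638,293)),
 (S,hc[3],s(457,252)),(S,hc[0],s(562,132)),(S,hc[1],s(624,153)),(S,hc[2],s(516,274))]
def w(p,P):
    P=np.atleast_2d(np.array(P,float));c,sn=np.cos(p[2]),np.sin(p[2])
    return np.c_[p[0]+c*P[:,0]-sn*P[:,1],p[1]+sn*P[:,0]+c*P[:,1],P[:,2]]
if __name__=="__main__":
    f=lambda p:np.concatenate([proj(c,w(p,P))[0]-uv for c,P,uv in obs])
    r=least_squares(f,[.5,0,.1]); print(r.x,r.fun.reshape(-1,2).round(1).tolist()); p=r.x
    np.save("stand.npy",p)
    for n,c,off,k in(("top",T,(180,170),2.4),("scene",S,(190,160),2.5)):
        im=cv2.imread(f"pics/{n}0z.png")
        def d(P,col):
            for u in proj(c,w(p,P)): cv2.circle(im,tuple(int(x) for x in (u+.3-off)*k),2,col,-1)
        d(hc,(0,0,255))
        d([[sx*.0475,y,.157] for sx in(-1,1) for y in np.linspace(-.146,.196,20)],(255,0,255))
        d([[sx*.066,y,.125] for sx in(-1,1) for y in(-.149,.213)],(0,255,0))
        d([[.05*np.sin(a),-.13,.185+.05*np.cos(a)] for a in np.linspace(0,6.28,40)],(255,0,0))
        cv2.imwrite(f"pics/{n}0f.png",im)
E
python3 fit.py
```

```text
[0.56201881 0.10583988 0.14703656] [[-2.0, -1.6], [0.0, -1.7], [0.4, 1.1], [-1.6, 1.7], [-3.9, -0.1], [-0.3, -3.0], [3.4, -0.0], [3.0, 5.1]]
```

View pics/top0f.png

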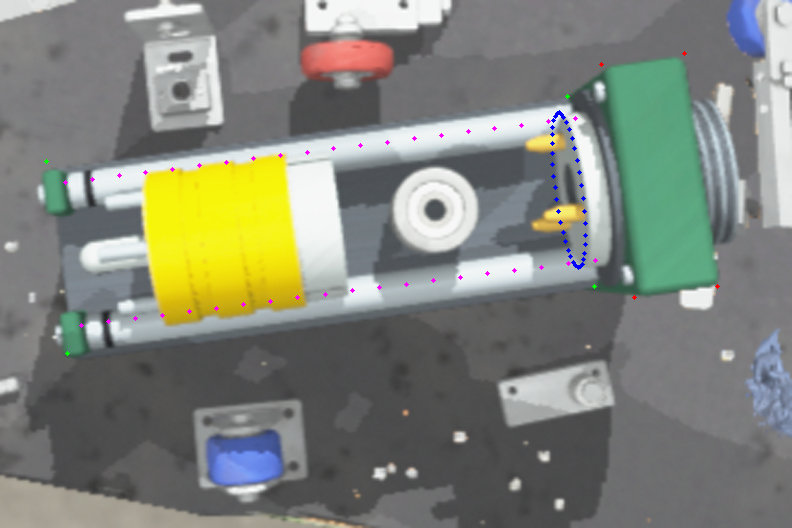

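View pics/scene0f.png

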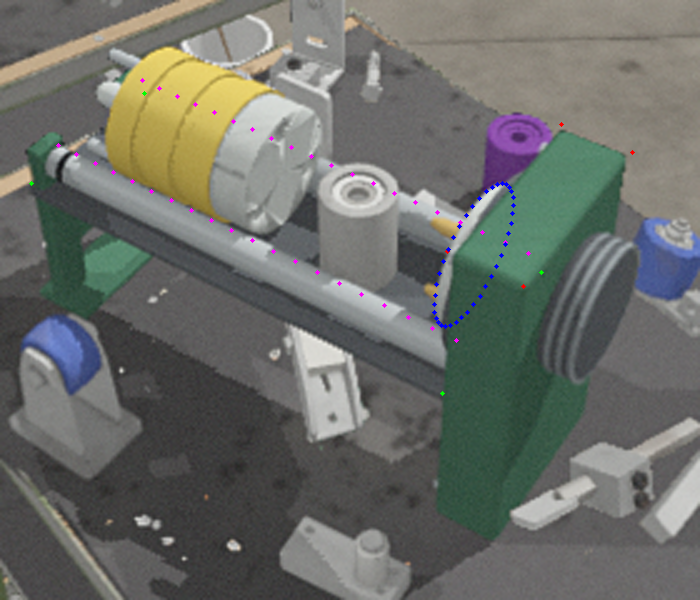

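```bash
python3 - <<'E'
import cv2
t=cv2.imread("pics/top0.png");s=cv2.imread("pics/scene0.png")
def z(a,x,y,w,h,k,f): cv2.imwrite(f,cv2.resize(a[y:y+h,x:x+w],None,fx=k,fy=k,interpolation=cv2.INTER_CUBIC))
z(t,390,180,110,120,5,"pics/a1.png");z(t,190,220,120,110,5,"pics/a2.png");z(s,310,200,140,130,4.5,"pics/a3.png")
E
```

```text
(no output)
```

View pics/a1.png

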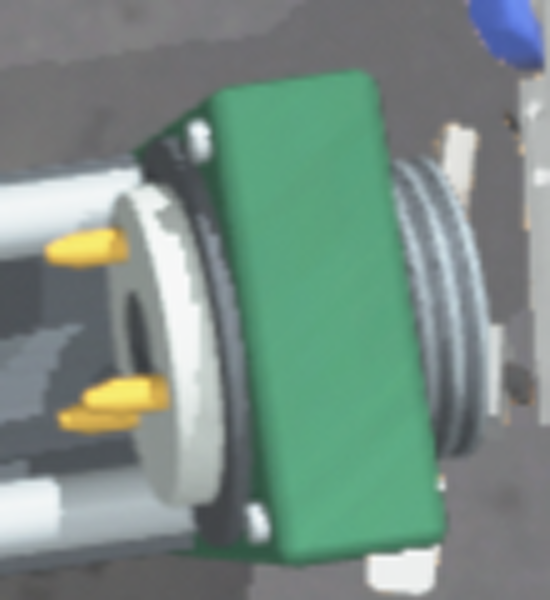

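View pics/a2.png

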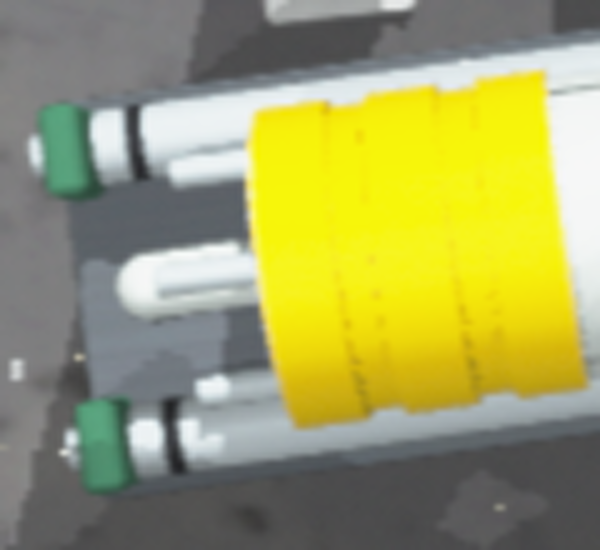

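View pics/a3.png

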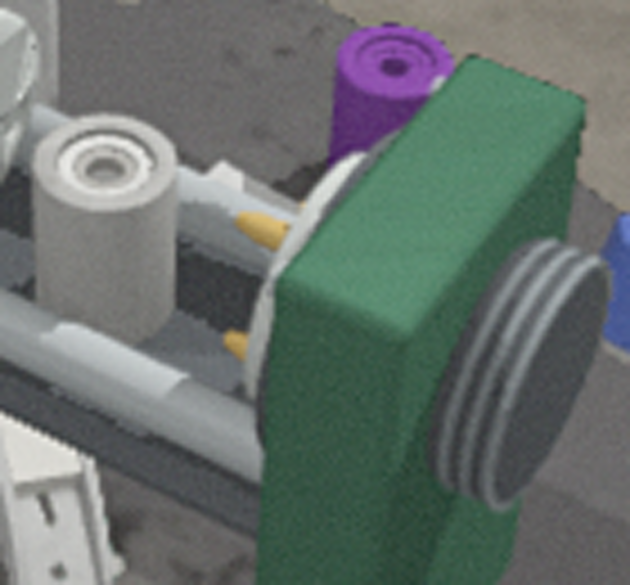

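```bash
cat > fit2.py <<'E'
from fit import *
A1=lambda u,v:(u/5+390-.4,v/5+180-.4)
A2=lambda u,v:(u/5+190-.4,v/5+220-.4)
A3=lambda u,v:(u/4.5+310-.4,v/4.5+200-.4)
fixed=[(T,[.0475,.206,.16],A2(68,150)),(T,[-.0475,.206,.16],A2(104,445))]
def stud(i,th): a=th+i*2*np.pi/3; return [.033*np.sin(a),-.106,.185+.033*np.cos(a)]
def res(p,asg):
    th,hw,y1,y2=p[3:7]
    L=list(fixed)
    H=[[hw,y1,.255],[hw,y2,.255],[-hw,y2,.255],[-hw,y1,.255]]
    L+=[(T,H[0],A1(215,95)),(T,H[1],A1(372,75)),(T,H[2],A1(440,540)),(T,H[3],A1(288,558)),
      (S,H[3],A3(275,275)),(S,H[0],A3(470,60)),(S,H[1],A3(583,98)),(S,H[2],A3(408,333))]
    L+=[(c,stud(i,th),uv) for c,i,uv in asg]
    return np.concatenate([proj(c,w(p,P))[0]-uv for c,P,uv in L])
if __name__=="__main__":
  import itertools
  best=None
  for pm in itertools.permutations(range(3)):
    for k in itertools.permutations(range(3),2):
     for th0 in(.3,1.,1.7):
      asg=[(T,pm[0],A1(47,250)),(T,pm[1],A1(85,398)),(T,pm[2],A1(60,418)),(S,k[0],A3(240,225)),(S,k[1],A3(226,345))]
      r=least_squares(res,[.562,.106,.12,th0,.065,-.148,-.198],args=(asg,),loss="soft_l1")
      if best is None or r.cost<best[0].cost: best=(r,pm,k)
  r,pm,k=best; print(r.x.round(4),pm,k,r.cost)
  asg=[(T,pm[0],A1(47,250)),(T,pm[1],A1(85,398)),(T,pm[2],A1(60,418)),(S,k[0],A3(240,225)),(S,k[1],A3(226,345))]
  print(res(r.x,asg).reshape(-1,2).round(1).tolist())
  np.save("stand.npy",r.x); p=r.x
  for n,c,off,kk in(("top",T,(180,170),2.4),("scene",S,(190,160),2.5)):
        im=cv2.imread(f"pics/{n}0z.png")
        def d(P,col):
            for u in proj(c,w(p,P)): cv2.circle(im,tuple(int(x) for x in (u+.3-off)*kk),1,col,-1)
        d([[sx*.0475,y,.157] for sx in(-1,1) for y in np.linspace(-.146,.196,20)],(255,0,255))
        d([[sx*.066,y,.125] for sx in(-1,1) for y in(-.149,.213)],(0,255,0))
        d([[.05*np.sin(a),-.13,.185+.05*np.cos(a)] for a in np.linspace(0,6.28,40)],(255,0,0))
        for i in range(3): d([stud(i,p[3])],(0,0,255))
        cv2.imwrite(f"pics/{n}0g.png",im)
E
python3 fit2.py
```

```text
[ 0.5598  0.1031  0.1579 -2.5568  0.0669 -0.1491 -0.1941] (2, 1, 0) (1, 0) 7.248275465365526
[[-1.5, -0.2], [-1.3, 0.4], [-0.1, 0.4], [-0.4, 0.2], [0.4, -0.3], [-0.6, 0.4], [1.2, 0.0], [0.5, -1.5], [1.2, 0.2], [-0.8, -0.5], [0.4, 1.0], [0.3, 1.1], [0.3, 0.5], [0.9, -0.5], [1.6, -0.6]]
```

```bash
python3 -c "
import cv2,numpy as np
a=cv2.imread('pics/top0g.png');b=cv2.imread('pics/scene0g.png')
cv2.imwrite('pics/g1.png',a);cv2.imwrite('pics/g2.png',b)"
```

```text
(no output)
```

View pics/g1.png

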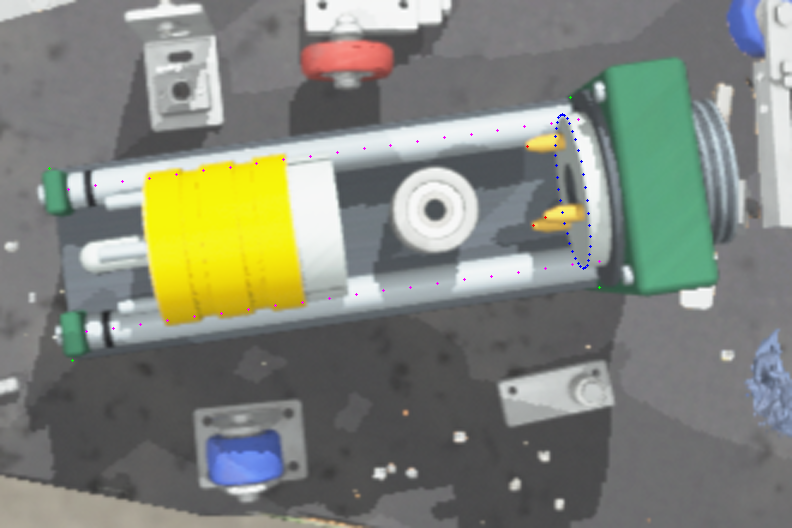

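View pics/g2.png

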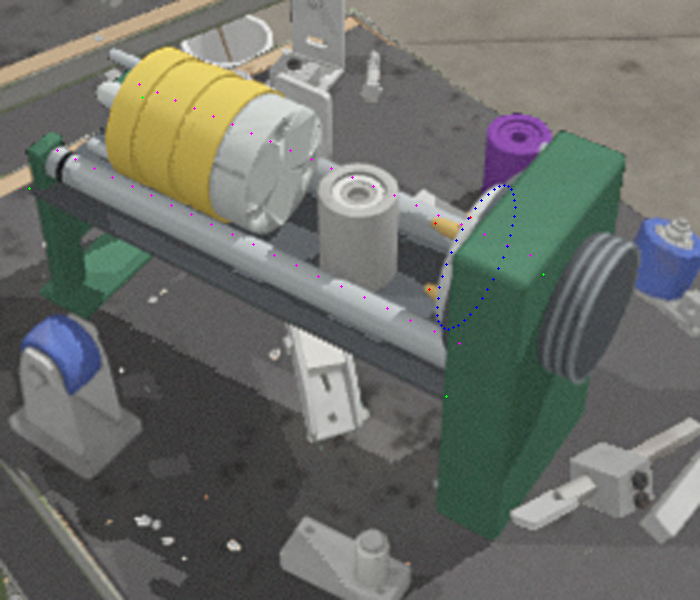

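```bash
cat > loc.py <<'E'
from fit import *
p=np.load("stand.npy")
def st(W):
    W=np.array(W);c,s=np.cos(p[2]),np.sin(p[2]);d=W[:2]-p[:2];return np.array([c*d[0]+s*d[1],-s*d[0]+c*d[1],W[2]])
for n,uv,z in[("sleeve",(435,208),.199),("boss tip",(82,257),.185),("pegtipL",(120,308),.165),("pegtipU",(105,200),.165),("front top",(333,235),.232),
 ("drilled c1",(500,384),.02),("drilled c2",(609,362),.02),("drilled c3",(613,404),.02),("drilled c4",(507,426),.02),("fork c1",(196,410),0.003),("fork c2",(302,400),.003),("fork c3",(307,478),.003),("fork c4",(200,490),.003),("fork top",(245,460),.1),("redblock bl",(300,30),.05),("red wheel low",(347,80),.03),("angle",(190,125),.02)]:
    W=atz(T,t(*uv),z);print(n,W.round(3),st(W).round(3))
for n,uv,z in[("sleeve",(358,188),.199),("lump?",(290,330),0),("lump",(320,440),0),("lump",(370,415),0),("lump",(340,340),0),("drilled",(340,600),0),("drilled",(281,562),0),("fork",(90,478),0),("fork",(140,430),0),("housing low",(490,540),0)]:
    W=atz(S,s(*uv),z);print("S",n,W.round(3),st(W).round(3))
E
python3 loc.py
```

```text
sleeve [0.567 0.064 0.199] [ 0.001 -0.04   0.199]
boss tip [0.531 0.289 0.185] [0.001 0.188 0.185]
pegtipL [0.499 0.266 0.165] [-0.035  0.171  0.165]
pegtipU [0.569 0.279 0.165] [0.037 0.172 0.165]
front top [0.548 0.128 0.232] [-0.008  0.027  0.232]
drilled c1 [ 0.443 -0.     0.02 ] [-0.132 -0.084  0.02 ]
drilled c2 [ 0.461 -0.082  0.02 ] [-0.126 -0.167  0.02 ]
drilled c3 [ 0.43  -0.085  0.02 ] [-0.158 -0.165  0.02 ]
drilled c4 [ 0.412 -0.006  0.02 ] [-0.163 -0.084  0.02 ]
fork c1 [0.417 0.229 0.003] [-0.121  0.147  0.003]
fork c2 [0.426 0.149 0.003] [-0.125  0.066  0.003]
fork c3 [0.368 0.144 0.003] [-0.183  0.07   0.003]
fork c4 [0.357 0.225 0.003] [-0.181  0.152  0.003]
fork top [0.393 0.186 0.1  ] [-0.151  0.108  0.1  ]
redblock bl [0.704 0.156 0.05 ] [0.15  0.029 0.05 ]
red wheel low [0.669 0.12  0.03 ] [ 0.111 -0.001  0.03 ]
angle [0.634 0.239 0.02 ] [0.094 0.122 0.02 ]
S sleeve [0.567 0.066 0.199] [ 0.001 -0.037  0.199]
S lump? [0.571 0.142 0.   ] [0.017 0.037 0.   ]
S lump [0.508 0.05  0.   ] [-0.06  -0.044  0.   ]
S lump [0.55  0.039 0.   ] [-0.02  -0.062  0.   ]
S lump [0.59  0.106 0.   ] [ 0.03  -0.002  0.   ]
S drilled [ 0.42  -0.052  0.   ] [-0.163 -0.131  0.   ]
S drilled [ 0.414 -0.002  0.   ] [-0.16  -0.081  0.   ]
S fork [0.37  0.147 0.   ] [-0.18   0.073  0.   ]
S fork [0.424 0.154 0.   ] [-0.126  0.071  0.   ]
S housing low [ 0.524 -0.095  0.   ] [-0.066 -0.19   0.   ]
```

```bash
cat > plan.py <<'E'
from h import *
from scipy.spatial.transform import Rotation as Ro
p=np.load("stand.npy")[:3]
Rs=Ro.from_euler('z',p[2])
def s2w(P): return Rs.apply(P)+np.array([p[0],p[1],0])
def w2s(P): return Rs.inv().apply(np.array(P)-np.array([p[0],p[1],0]))
def cur():
    o=ctrl.get_obs(); q=o["eef_rot"]; return np.array(o["eef_pos"]),Ro.from_quat([q[1],q[2],q[3],q[0]]),o
# tool-down with tool y along stand -x or +x, rolled by a about stand y
def tgt(a=0,flip=1):
    # columns: tool x,y,z in stand
    M=np.array([[0,flip,0],[flip,0,0],[0,0,-1]],float).T
    return Rs*Ro.from_euler('y',a)*Ro.from_matrix(M)
def rep(P,R=None):
    pos,R0,o=cur()
    d=R0.inv().apply(np.array(P)-pos)
    print("pos",pos.round(4),"stand",w2s(pos).round(4),"slide needed (units of .05)",(d/.05).round(3))
    if R is not None: print("rot units",((R0.inv()*R).as_rotvec()/np.pi).round(4))
    print("F",o["wrist_force"].round(1),"op",round(o["opening"],3),"t",o["time_s"])
E
python3 - <<'E'
from plan import *
for f in(1,-1):
    print(tgt(0,f).as_matrix().round(2).tolist()); rep(s2w([.001,-.038,.3]),tgt(0,f))
pos,R0,o=cur();print(R0.as_matrix().round(3).tolist())
E
```

```text
[[-0.16, 0.99, 0.0], [0.99, 0.16, 0.0], [0.0, 0.0, -1.0]]
pos [0.2134 0.5334 0.2305] stand [-0.2744  0.4794  0.2305] slide needed (units of .05) [-10.037  -6.059  -1.384]
rot units [-5.000e-04  2.000e-04  3.285e-01]
F [-0.2  0.2 -0.3] op 0.997 t 0.1
[[0.16, -0.99, 0.0], [-0.99, -0.16, -0.0], [0.0, 0.0, -1.0]]
pos [0.2134 0.5334 0.2305] stand [-0.2744  0.4794  0.2305] slide needed (units of .05) [-10.037  -6.059  -1.384]
rot units [-2.000e-04 -6.000e-04 -6.715e-01]
F [-0.2  0.2 -0.3] op 0.997 t 0.1
[[-0.928, 0.372, -0.001], [0.372, 0.928, -0.001], [0.0, -0.002, -1.0]]
```

Emit:
drive_tool(
  deltas=[
    {"slide": [0,0,-0.4],"delta_rot": [0,0,0.055],"hand": 1},
    {"slide": [0,0,-0.4],"delta_rot": [0,0,0.055],"hand": 1},
    {"slide": [0,0,-0.4],"delta_rot": [0,0,0.055],"hand": 1},
    {"slide": [0,0,-0.2],"delta_rot": [0,0,0.055],"hand": 1},
    {"slide": [0,0,0],"delta_rot": [0,0,0.055],"hand": 1},
  ],
)

```text
time_s: 0.72
eef_pos: [0.2138, 0.5341, 0.3021]
eef_rot: [-0.0, 0.585, 0.811, 0.001]
wrist_force: [0.0, -0.6, -0.7]
opening: 0.998
```

Emit:
drive_tool(
  deltas=[
    {"slide": [0,0,0],"delta_rot": [0,0,0.053],"hand": 1},
    {"slide": [0,0,0],"delta_rot": [0,0,0],"hand": 1},
    {"slide": [0,0,0],"delta_rot": [0,0,0],"hand": 1},
    {"slide": [0,0,0],"delta_rot": [0,0,0],"hand": 1},
    {"slide": [0,0,0],"delta_rot": [0,0,0],"hand": 1},
  ],
)

```text
time_s: 1.35
eef_pos: [0.2137, 0.5338, 0.3013]
eef_rot: [-0.0, 0.648, 0.762, -0.0]
wrist_force: [-0.0, -0.1, 0.0]
opening: 1.003
```

```bash
python3 - <<'E'
from plan import *
rep(s2w([.001,-.038,.3]),tgt())
E
```

```text
pos [0.2137 0.5338 0.3013] stand [-0.2741  0.4798  0.3013] slide needed (units of .05) [-10.369   5.475   0.025]
rot units [-0.      0.      0.0008]
F [-0.  -0.1  0. ] op 1.003 t 1.35
```

Emit:
drive_tool(
  deltas=[
    {"slide": [-0.8,0.42,0],"delta_rot": [0,0,0],"hand": 1},
    {"slide": [-0.8,0.42,0],"delta_rot": [0,0,0],"hand": 1},
    {"slide": [-0.8,0.42,0],"delta_rot": [0,0,0],"hand": 1},
    {"slide": [-0.8,0.42,0],"delta_rot": [0,0,0],"hand": 1},
    {"slide": [-0.8,0.42,0],"delta_rot": [0,0,0],"hand": 1},
  ],
)

```text
time_s: 1.98
eef_pos: [0.3499, 0.3519, 0.3015]
eef_rot: [0.0, 0.648, 0.761, 0.0]
wrist_force: [0.7, 0.1, -0.4]
opening: 1.0
```

Emit:
drive_tool(
  deltas=[
    {"slide": [-0.8,0.42,0],"delta_rot": [0,0,0],"hand": 1},
    {"slide": [-0.8,0.42,0],"delta_rot": [0,0,0],"hand": 1},
    {"slide": [-0.8,0.42,0],"delta_rot": [0,0,0],"hand": 1},
    {"slide": [-0.8,0.42,0],"delta_rot": [0,0,0],"hand": 1},
    {"slide": [-0.8,0.42,0],"delta_rot": [0,0,0],"hand": 1},
  ],
)

```text
time_s: 2.6
eef_pos: [0.4854, 0.171, 0.3015]
eef_rot: [0.0, 0.648, 0.761, 0.0]
wrist_force: [-1.0, 0.5, -0.5]
opening: 0.999
```

```bash
python3 - <<'E'
from plan import *
rep(s2w([.001,-.038,.3]),tgt())
E
```

```text
pos [0.4854 0.171  0.3015] stand [-0.0628  0.0787  0.3015] slide needed (units of .05) [-2.337  1.271  0.031]
rot units [ 0.0002 -0.      0.0007]
F [-1.   0.5 -0.5] op 0.999 t 2.6
```

Emit:
drive_tool(
  deltas=[
    {"slide": [-0.8,0.43,0],"delta_rot": [0,0,0],"hand": 1},
    {"slide": [-0.8,0.43,0],"delta_rot": [0,0,0],"hand": 1},
    {"slide": [-0.74,0.41,0],"delta_rot": [0,0,0],"hand": 1},
    {"slide": [0,0,0.6],"delta_rot": [0,0,0],"hand": 1},
    {"slide": [0,0,0.5],"delta_rot": [0,0,0],"hand": 1},
  ],
)

```text
time_s: 3.22
eef_pos: [0.5661, 0.0661, 0.2453]
eef_rot: [-0.0, 0.649, 0.761, -0.0]
wrist_force: [-0.3, 0.3, 0.2]
opening: 1.002
```

```bash
python3 - <<'E'
from plan import *
rep(s2w([.001,-.038,.17]),tgt())
snap("top","pics/t1.png");snap("scene","pics/s1.png")
import cv2
a=cv2.imread("pics/t1.png")[170:330,260:480];b=cv2.imread("pics/s1.png")[150:310,230:450]
cv2.imwrite("pics/m1.png",cv2.resize(np.hstack([a,b]),None,fx=1.8,fy=1.8))
E
```

```text
pos [0.5661 0.0661 0.2453] stand [ 0.0004 -0.0376  0.2453] slide needed (units of .05) [-0.009  0.012  1.506]
rot units [-0.     -0.      0.0003]
F [-0.3  0.3  0.2] op 1.002 t 3.225
```

View pics/m1.png

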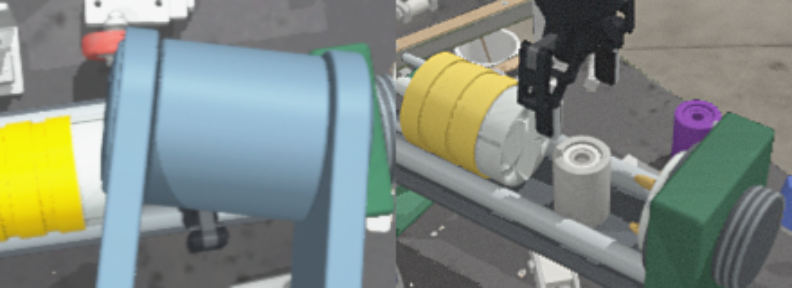

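Emit:
drive_tool(
  deltas=[
    {"slide": [0,0,0.5],"delta_rot": [0,0,0],"hand": 1},
    {"slide": [0,0,0.5],"delta_rot": [0,0,0],"hand": 1},
    {"slide": [0,0.01,0.3],"delta_rot": [0,0,0],"hand": 1},
    {"slide": [0,0,0.2],"delta_rot": [0,0,0],"hand": 1},
    {"slide": [0,0,0],"delta_rot": [0,0,0],"hand": 1},
  ],
)

```text
time_s: 3.95
eef_pos: [0.5663, 0.067, 0.1712]
eef_rot: [-0.0, 0.648, 0.761, -0.0]
wrist_force: [0.2, -0.3, 0.8]
opening: 1.0
```

Emit:
drive_tool(
  deltas=[
    {"slide": [0,0,0],"delta_rot": [0,0,0],"hand": 0},
    {"slide": [0,0,0],"delta_rot": [0,0,0],"hand": 0},
    {"slide": [0,0,0],"delta_rot": [0,0,0],"hand": 0},
    {"slide": [0,0,0],"delta_rot": [0,0,0],"hand": 0},
    {"slide": [0,0,0],"delta_rot": [0,0,0],"hand": 0},
  ],
)

```text
time_s: 4.58
eef_pos: [0.567, 0.0669, 0.1726]
eef_rot: [0.001, 0.648, 0.761, 0.001]
wrist_force: [-1.6, 0.3, 5.6]
opening: 0.611
```

Emit:
drive_tool(
  deltas=[
    {"slide": [0,0,-0.3],"delta_rot": [0,0,0],"hand": 0},
    {"slide": [0,0,-0.4],"delta_rot": [0,0,0],"hand": 0},
    {"slide": [0,0,-0.4],"delta_rot": [0,0,0],"hand": 0},
    {"slide": [0,0,-0.4],"delta_rot": [0,0,0],"hand": 0},
    {"slide": [0,0,0],"delta_rot": [0,0,0],"hand": 0},
  ],
)

```text
time_s: 5.2
eef_pos: [0.5674, 0.0669, 0.2485]
eef_rot: [0.002, 0.648, 0.761, 0.001]
wrist_force: [0.4, -0.3, -2.2]
opening: 0.609
```

```bash
python3 - <<'E'
from plan import *
rep(s2w([-.14,-.012,.26]),tgt())
snap("scene","pics/s2.png")
T=__import__("pickle").load(open("top0.pkl","rb"))
import cv2
a=cv2.imread("pics/top0.png")
c=s2w([-.14,-.012,0])
for u in proj(T,[c+[.03*np.cos(k),.03*np.sin(k),0] for k in np.linspace(0,6.28,30)]): cv2.circle(a,tuple(int(x) for x in u),0,(0,0,255),-1)
a=a[270:390,280:450];b=cv2.imread("pics/s2.png")[150:330,230:450]
b=cv2.resize(b,None,fx=2,fy=2);a=cv2.resize(a,(360*170//120,360))
cv2.imwrite("pics/m2.png",cv2.resize(np.hstack([a[:,:350],b]),None,fx=1,fy=1))
E
```

```text
pos [0.5674 0.0669 0.2485] stand [ 0.0018 -0.037   0.2485] slide needed (units of .05) [ 0.504 -2.835 -0.241]
rot units [0.0012 0.0003 0.0006]
F [ 0.4 -0.3 -2.2] op 0.609 t 5.2
```

View pics/m2.png

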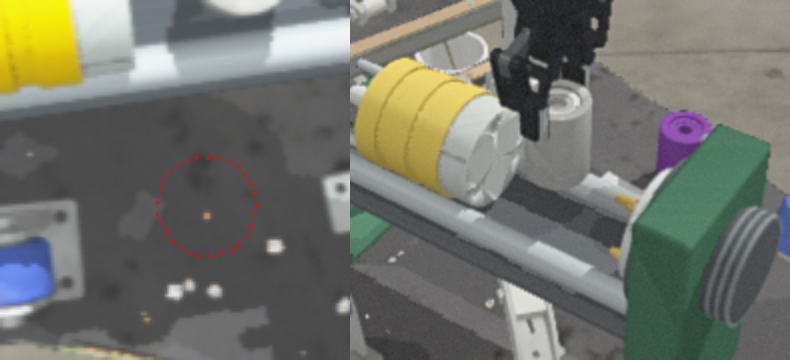

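Emit:
drive_tool(
  deltas=[
    {"slide": [0.1,-0.57,0],"delta_rot": [0,0,0],"hand": 0},
    {"slide": [0.1,-0.57,0],"delta_rot": [0,0,0],"hand": 0},
    {"slide": [0.1,-0.57,0],"delta_rot": [0,0,0],"hand": 0},
    {"slide": [0.1,-0.57,0],"delta_rot": [0,0,0],"hand": 0},
    {"slide": [0.1,-0.56,0],"delta_rot": [0,0,0],"hand": 0},
  ],
)

```text
time_s: 5.88
eef_pos: [0.4205, 0.0692, 0.245]
eef_rot: [-0.001, 0.648, 0.761, -0.001]
wrist_force: [-0.9, 0.3, -1.6]
opening: 0.61
```

Emit:
drive_tool(
  deltas=[
    {"slide": [0,0,0.6],"delta_rot": [0,0,0],"hand": 0},
    {"slide": [0,0,0.8],"delta_rot": [0,0,0],"hand": 0},
    {"slide": [0,0,0.8],"delta_rot": [0,0,0],"hand": 0},
    {"slide": [0,0,0.8],"delta_rot": [0,0,0],"hand": 0},
    {"slide": [0,0,0.5],"delta_rot": [0,0,0],"hand": 0},
  ],
)

```text
time_s: 6.5
eef_pos: [0.4199, 0.0693, 0.0685]
eef_rot: [-0.002, 0.649, 0.761, -0.001]
wrist_force: [0.5, 0.7, -2.5]
opening: 0.61
```

```bash
python3 - <<'E'
from plan import *
rep(s2w([-.14,-.012,.048]),tgt())
snap("scene","pics/s3.png")
import cv2
b=cv2.imread("pics/s3.png")[200:420,180:420]
cv2.imwrite("pics/m3.png",cv2.resize(b,None,fx=2.5,fy=2.5))
E
```

```text
pos [0.4199 0.0693 0.0685] stand [-0.1435 -0.0114  0.0685] slide needed (units of .05) [-0.013  0.072  0.409]
rot units [-0.0013 -0.0004  0.0005]
F [ 0.5  0.7 -2.5] op 0.61 t 6.5
```

View pics/m3.png

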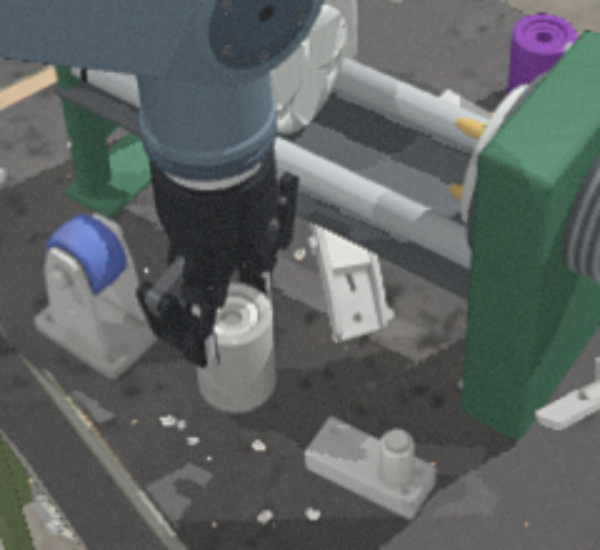

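Emit:
drive_tool(
  deltas=[
    {"slide": [0,0,0.2],"delta_rot": [0,0,0],"hand": 0},
    {"slide": [0,0,0.14],"delta_rot": [0,0,0],"hand": 0},
    {"slide": [0,0,0.05],"delta_rot": [0,0,0],"hand": 0},
    {"slide": [0,0,0.02],"delta_rot": [0,0,0],"hand": 0},
    {"slide": [0,0,0],"delta_rot": [0,0,0],"hand": 0},
  ],
)

```text
time_s: 7.18
eef_pos: [0.4225, 0.069, 0.0512]
eef_rot: [0.0, 0.648, 0.761, 0.0]
wrist_force: [-0.7, 0.1, -1.2]
opening: 0.607
```

Emit:
drive_tool(
  deltas=[
    {"slide": [0,0,0.02],"delta_rot": [0,0,0],"hand": 0},
    {"slide": [0,0,0.02],"delta_rot": [0,0,0],"hand": 0},
    {"slide": [0,0,0],"delta_rot": [0,0,0],"hand": 0},
    {"slide": [0,0,0],"delta_rot": [0,0,0],"hand": 0},
    {"slide": [0,0,0],"delta_rot": [0,0,0],"hand": 0},
  ],
)

```text
time_s: 7.8
eef_pos: [0.4222, 0.0691, 0.0488]
eef_rot: [-0.0, 0.648, 0.761, 0.0]
wrist_force: [-0.7, -0.5, -1.7]
opening: 0.612
```

Emit:
drive_tool(
  deltas=[
    {"slide": [0,0,0.02],"delta_rot": [0,0,0],"hand": 0},
    {"slide": [0,0,0.02],"delta_rot": [0,0,0],"hand": 0},
    {"slide": [0,0,0],"delta_rot": [0,0,0],"hand": 0},
    {"slide": [0,0,0],"delta_rot": [0,0,0],"hand": 0},
    {"slide": [0,0,0],"delta_rot": [0,0,0],"hand": 0},
  ],
)

```text
time_s: 8.43
eef_pos: [0.4224, 0.069, 0.0476]
eef_rot: [0.0, 0.648, 0.761, -0.0]
wrist_force: [-5.1, -0.2, 11.0]
opening: 0.611
```

Contact (11 N). Release and rise.

Emit:
drive_tool(
  deltas=[
    {"slide": [0,0,0],"delta_rot": [0,0,0],"hand": 1},
    {"slide": [0,0,0],"delta_rot": [0,0,0],"hand": 1},
    {"slide": [0,0,0],"delta_rot": [0,0,0],"hand": 1},
    {"slide": [0,0,0],"delta_rot": [0,0,0],"hand": 1},
    {"slide": [0,0,-0.2],"delta_rot": [0,0,0],"hand": 1},
  ],
)

```text
time_s: 9.05
eef_pos: [0.4214, 0.0691, 0.0565]
eef_rot: [-0.001, 0.649, 0.761, -0.001]
wrist_force: [-0.5, 0.2, 0.6]
opening: 0.999
```

Emit:
drive_tool(
  deltas=[
    {"slide": [0,0,-0.8],"delta_rot": [0,0,0],"hand": 1},
    {"slide": [0,0,-0.9],"delta_rot": [0,0,0],"hand": 1},
    {"slide": [0,0,-0.9],"delta_rot": [0,0,0],"hand": 1},
    {"slide": [0,0,-0.9],"delta_rot": [0,0,0],"hand": 1},
    {"slide": [0,0,-0.9],"delta_rot": [0,0,0],"hand": 1},
  ],
)

```text
time_s: 9.68
eef_pos: [0.4219, 0.0691, 0.2791]
eef_rot: [0.0, 0.648, 0.761, 0.0]
wrist_force: [0.8, -0.7, 0.1]
opening: 0.998
```

```bash
python3 - <<'E'
from plan import *
rep(s2w([0,.154,.3]),tgt())
snap("scene","pics/s4.png");snap("top","pics/t4.png")
import cv2
b=cv2.imread("pics/s4.png")[200:420,180:420];a=cv2.imread("pics/t4.png")[180:400,180:420]
cv2.imwrite("pics/m4.png",cv2.resize(np.hstack([a,b]),None,fx=1.65,fy=1.65))
E
```

```text
pos [0.4219 0.0691 0.2791] stand [-0.1416 -0.0119  0.2791] slide needed (units of .05) [ 3.313  2.837 -0.416]
rot units [0.0003 0.0001 0.0006]
F [ 0.8 -0.7  0.1] op 0.998 t 9.675
```

View pics/m4.png

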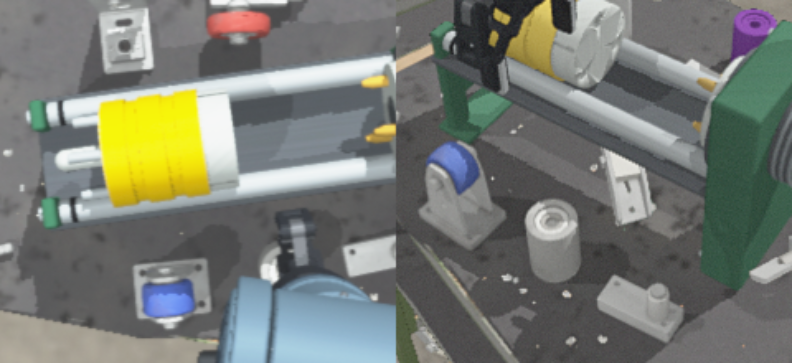

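Emit:
drive_tool(
  deltas=[
    {"slide": [0.67,0.57,-0.1],"delta_rot": [0,0,0],"hand": 1},
    {"slide": [0.67,0.57,-0.1],"delta_rot": [0,0,0],"hand": 1},
    {"slide": [0.67,0.57,0],"delta_rot": [0,0,0],"hand": 1},
    {"slide": [0.67,0.57,0],"delta_rot": [0,0,0],"hand": 1},
    {"slide": [0.67,0.57,0],"delta_rot": [0,0,0],"hand": 0.5},
  ],
)

```text
time_s: 10.4
eef_pos: [0.5365, 0.2583, 0.2864]
eef_rot: [-0.0, 0.648, 0.761, -0.0]
wrist_force: [0.5, -1.0, 0.2]
opening: 0.816
```

Emit:
drive_tool(
  deltas=[
    {"slide": [0,0,0],"delta_rot": [0,0,0],"hand": 0.5},
    {"slide": [0,0,0],"delta_rot": [0,0,0],"hand": 0.5},
    {"slide": [0,0,0],"delta_rot": [0,0,0],"hand": 0.5},
    {"slide": [0,0,0],"delta_rot": [0,0,0],"hand": 0.5},
    {"slide": [0,0,0],"delta_rot": [0,0,0],"hand": 0.5},
  ],
)

```text
time_s: 11.02
eef_pos: [0.5363, 0.2565, 0.2872]
eef_rot: [0.0, 0.649, 0.761, 0.0]
wrist_force: [0.9, 0.3, -0.3]
opening: 0.501
```

```bash
python3 - <<'E'
from plan import *
rep(s2w([0,.156,.207]),tgt())
snap("scene","pics/s5.png")
import cv2
b=cv2.imread("pics/s5.png")[100:300,150:390]
cv2.imwrite("pics/m5.png",cv2.resize(b,None,fx=2.5,fy=2.5))
E
```

```text
pos [0.5363 0.2565 0.2872] stand [0.0009 0.1552 0.2872] slide needed (units of .05) [ 0.015 -0.018  1.604]
rot units [ 0.0002 -0.      0.0003]
F [ 0.9  0.3 -0.3] op 0.501 t 11.025
```

View pics/m5.png

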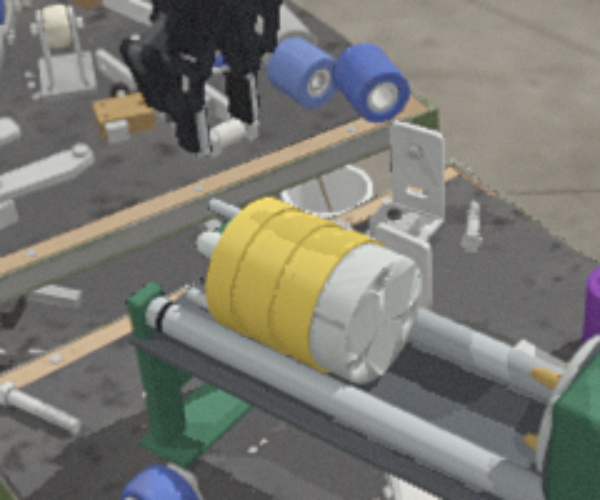

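Emit:
drive_tool(
  deltas=[
    {"slide": [0,-0.01,0.5],"delta_rot": [0,0,0],"hand": 0.5},
    {"slide": [0.015,0,0.5],"delta_rot": [0,0,0],"hand": 0.5},
    {"slide": [0,0,0.4],"delta_rot": [0,0,0],"hand": 0.5},
    {"slide": [0,0,0.2],"delta_rot": [0,0,0],"hand": 0.5},
    {"slide": [0,0,0],"delta_rot": [0,0,0],"hand": 0.5},
  ],
)

```text
time_s: 11.7
eef_pos: [0.5354, 0.2576, 0.2063]
eef_rot: [-0.0, 0.649, 0.761, -0.0]
wrist_force: [0.2, -0.1, 0.4]
opening: 0.506
```

Emit:
drive_tool(
  deltas=[
    {"slide": [0,0,0],"delta_rot": [0,0,0],"hand": 0},
    {"slide": [0,0,0],"delta_rot": [0,0,0],"hand": 0},
    {"slide": [0,0,0],"delta_rot": [0,0,0],"hand": 0},
    {"slide": [0,0,0],"delta_rot": [0,0,0],"hand": 0},
    {"slide": [0,0,0],"delta_rot": [0,0,0],"hand": 0},
  ],
)

```text
time_s: 12.32
eef_pos: [0.5361, 0.258, 0.2079]
eef_rot: [0.0, 0.648, 0.761, 0.001]
wrist_force: [-0.9, 0.1, 5.8]
opening: 0.09
```

```bash
python3 - <<'E'
from plan import *
rep(s2w([0,.156,.207]),tgt())
snap("scene","pics/s6.png")
import cv2
b=cv2.imread("pics/s6.png")[130:300,190:390]
cv2.imwrite("pics/m6.png",cv2.resize(b,None,fx=3,fy=3,interpolation=cv2.INTER_CUBIC))
E
```

```text
pos [0.5361 0.258  0.2079] stand [0.001  0.1567 0.2079] slide needed (units of .05) [-0.014 -0.02   0.019]
rot units [ 0.0006 -0.0001  0.0006]
F [-0.9  0.1  5.8] op 0.09 t 12.325
```

View pics/m6.png

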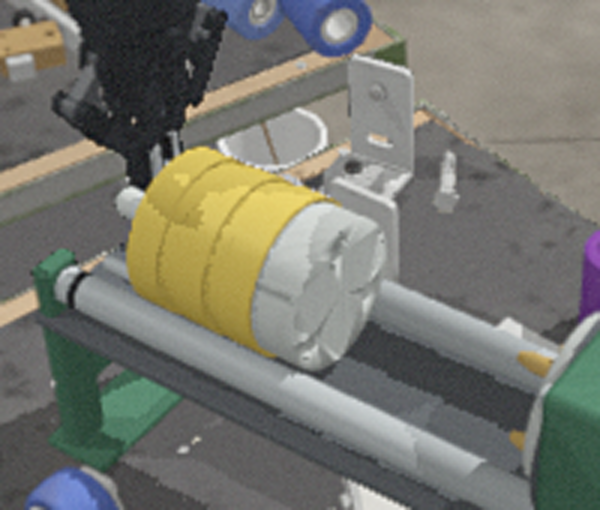

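Emit:
drive_tool(
  deltas=[
    {"slide": [0,-0.041,0.002],"delta_rot": [-0.0294,0,0],"hand": 0},
    {"slide": [0,-0.041,0.002],"delta_rot": [-0.0294,0,0],"hand": 0},
    {"slide": [0,-0.041,0.002],"delta_rot": [-0.0294,0,0],"hand": 0},
    {"slide": [0,-0.041,0.002],"delta_rot": [-0.0294,0,0],"hand": 0},
    {"slide": [0,-0.041,0.002],"delta_rot": [-0.0294,0,0],"hand": 0},
  ],
)

```text
time_s: 13.0
eef_pos: [0.5264, 0.2566, 0.2061]
eef_rot: [0.15, 0.631, 0.741, 0.176]
wrist_force: [-0.6, -1.9, 2.3]
opening: 0.095
```

Emit:
drive_tool(
  deltas=[
    {"slide": [0,0,0],"delta_rot": [0,0,0],"hand": 0},
    {"slide": [0,0,0],"delta_rot": [0,0,0],"hand": 0},
    {"slide": [0,0,0],"delta_rot": [0,0,0],"hand": 0},
    {"slide": [0,0,0],"delta_rot": [0,0,0],"hand": 0},
    {"slide": [0,0,0],"delta_rot": [0,0,0],"hand": 0},
  ],
)

```text
time_s: 13.62
eef_pos: [0.5256, 0.2566, 0.2055]
eef_rot: [0.148, 0.631, 0.741, 0.175]
wrist_force: [-8.4, 0.3, 10.1]
opening: 0.086
```

```bash
python3 - <<'E'
from plan import *
a=-.462
rep(s2w([.022*np.sin(a),.156,.185+.022*np.cos(a)]),tgt(a))
snap("scene","pics/s7.png");snap("top","pics/t7.png")
import cv2
b=cv2.imread("pics/s7.png")[130:300,190:390];c=cv2.imread("pics/t7.png")[200:370,180:380]
cv2.imwrite("pics/m7.png",cv2.resize(np.hstack([b,c]),None,fx=2,fy=2,interpolation=cv2.INTER_CUBIC))
E
```

```text
pos [0.5256 0.2566 0.2055] stand [-0.0096  0.157   0.2055] slide needed (units of .05) [-0.02  -0.011  0.013]
rot units [ 0.0002 -0.0004  0.0006]
F [-8.4  0.3 10.1] op 0.086 t 13.625
```

View pics/m7.png

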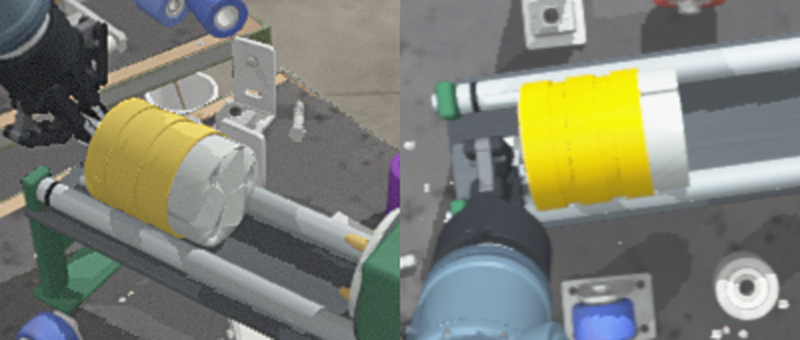

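```bash
cat > ov.py <<'E'
from plan import *
import sys,cv2
def ov(c,img,off,size,k,yf,a,out,hub=-.462):
    x0,y0=off
    im=cv2.resize(img[y0:y0+size[1],x0:x0+size[0]],None,fx=k,fy=k,interpolation=cv2.INTER_CUBIC)
    def d(P,col):
        for u in proj(c,s2w(np.array(P))): cv2.circle(im,tuple(int(v) for v in (u+.4-off)*k),1,col,-1)
    for i in range(3):
        g=a+i*2.0944
        d([[.033*np.sin(g)+.0075*np.sin(b),yf,.185+.033*np.cos(g)+.0075*np.cos(b)] for b in np.linspace(0,6.28,16)],(0,0,255) if i==0 else (0,200,0))
    d([[.047*np.sin(b),yf,.185+.047*np.cos(b)] for b in np.linspace(0,6.28,50)],(255,0,0))
    cv2.imwrite(out,im)
E
python3 - <<'E'
from ov import *
import pickle
S=pickle.load(open("scene0.pkl","rb"))
A=cv2.imread("pics/scene0.png");B=cv2.imread("pics/s7.png")
ov(S,A,(265,185),(65,75),6,.020,0,"pics/o0.png");ov(S,B,(265,185),(65,75),6,.020,-.462,"pics/o1.png")
r=lambda I:cv2.resize(I[185:260,265:330],None,fx=6,fy=6,interpolation=cv2.INTER_CUBIC)
cv2.imwrite("pics/o.png",cv2.resize(np.vstack([np.hstack([r(A),cv2.imread("pics/o0.png")]),np.hstack([r(B),cv2.imread("pics/o1.png")])]),None,fx=.66,fy=.66))
E
```

```text
(no output)
```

View pics/o.png

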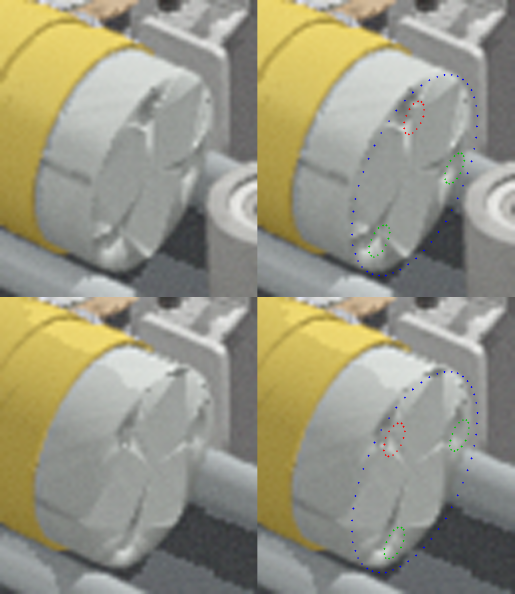

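Emit:
drive_tool(
  deltas=[
    {"slide": [-0.15,0,0],"delta_rot": [0,0,0],"hand": 0},
    {"slide": [-0.25,0,0],"delta_rot": [0,0,0],"hand": 0},
    {"slide": [-0.3,0,0],"delta_rot": [0,0,0],"hand": 0},
    {"slide": [-0.3,0,0],"delta_rot": [0,0,0],"hand": 0},
    {"slide": [-0.2,0,0],"delta_rot": [0,0,0],"hand": 0},
  ],
)

```text
time_s: 14.35
eef_pos: [0.5354, 0.2012, 0.2072]
eef_rot: [0.147, 0.631, 0.741, 0.178]
wrist_force: [-12.4, 22.5, 13.5]
opening: 0.09
```

```bash
python3 - <<'E'
from plan import *
a=-.462
rep(s2w([.022*np.sin(a),.046,.185+.022*np.cos(a)]),tgt(a))
E
```

```text
pos [0.5354 0.2012 0.2072] stand [-0.0087  0.1007  0.2072] slide needed (units of .05) [-1.094 -0.042  0.025]
rot units [ 0.0013 -0.0027  0.0001]
F [-12.4  22.5  13.5] op 0.09 t 14.35
```

Emit:
drive_tool(
  deltas=[
    {"slide": [0,0,-0.03],"delta_rot": [0,0,0],"hand": 0},
    {"slide": [-0.2,0,0],"delta_rot": [0,0,0],"hand": 0},
    {"slide": [-0.3,0,0],"delta_rot": [0,0,0],"hand": 0},
    {"slide": [-0.3,0,0],"delta_rot": [0,0,0],"hand": 0},
    {"slide": [-0.1,0,0],"delta_rot": [0,0,0],"hand": 0},
  ],
)

```text
time_s: 14.98
eef_pos: [0.5417, 0.1553, 0.2073]
eef_rot: [0.147, 0.631, 0.741, 0.177]
wrist_force: [-8.7, 18.9, 10.8]
opening: 0.093
```

```bash
python3 - <<'E'
from plan import *
a=-.462
rep(s2w([.022*np.sin(a),.046,.185+.022*np.cos(a)]),tgt(a))
snap("scene","pics/s8.png");snap("top","pics/t8.png")
import cv2
b=cv2.imread("pics/s8.png")[150:320,220:420];c=cv2.imread("pics/t8.png")[190:360,250:450]
cv2.imwrite("pics/m8.png",cv2.resize(np.hstack([b,c]),None,fx=2,fy=2,interpolation=cv2.INTER_CUBIC))
E
```

```text
pos [0.5417 0.1553 0.2073] stand [-0.0097  0.0544  0.2073] slide needed (units of .05) [-0.169 -0.025  0.044]
rot units [ 0.0006 -0.002   0.    ]
F [-8.7 18.9 10.8] op 0.093 t 14.975
```

View pics/m8.png

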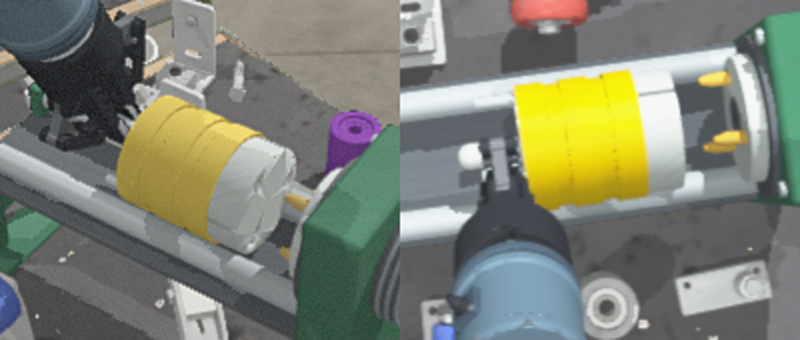

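Emit:
drive_tool(
  deltas=[
    {"slide": [-0.1,0,-0.03],"delta_rot": [0,0,0],"hand": 0},
    {"slide": [-0.15,0,0],"delta_rot": [0,0,0],"hand": 0},
    {"slide": [-0.1,0,0],"delta_rot": [0,0,0],"hand": 0},
    {"slide": [-0.1,0,0],"delta_rot": [0,0,0],"hand": 0},
    {"slide": [0,0,0],"delta_rot": [0,0,0],"hand": 0},
  ],
)

```text
time_s: 15.7
eef_pos: [0.5444, 0.1323, 0.2077]
eef_rot: [0.147, 0.631, 0.741, 0.176]
wrist_force: [-2.9, 11.6, 3.5]
opening: 0.092
```

```bash
python3 - <<'E'
from ov import *
a=-.462
rep(s2w([.022*np.sin(a),.006,.185+.022*np.cos(a)]),tgt(a))
c=snap("scene","pics/s9.png");d=snap("top","pics/t9.png")
print(w2s(atz(d,(0,0),.2)))
b=cv2.imread("pics/s9.png")[190:300,280:420];e=cv2.imread("pics/t9.png")[200:310,320:460]
cv2.imwrite("pics/m9.png",cv2.resize(np.hstack([b,e]),None,fx=2.8,fy=2.8,interpolation=cv2.INTER_CUBIC))
E
```

```text
pos [0.5444 0.1323 0.2077] stand [-0.0106  0.0312  0.2077] slide needed (units of .05) [-0.505 -0.014  0.059]
rot units [ 0.0002 -0.0015  0.0003]
F [-2.9 11.6  3.5] op 0.092 t 15.7
[0.47199242 0.4600345  0.2       ]
```

View pics/m9.png

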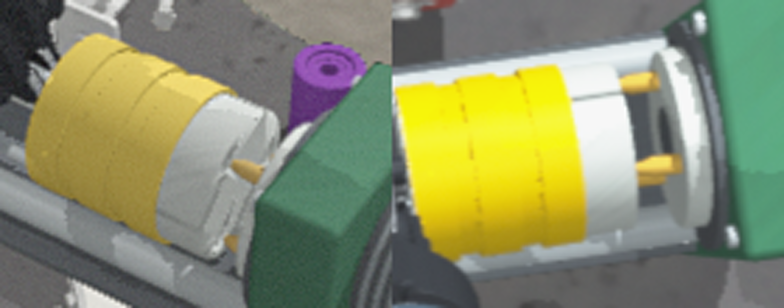

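Emit:
drive_tool(
  deltas=[
    {"slide": [-0.06,0,0],"delta_rot": [0,0,0],"hand": 0},
    {"slide": [-0.06,0,0],"delta_rot": [0,0,0],"hand": 0},
    {"slide": [-0.06,0,0],"delta_rot": [0,0,0],"hand": 0},
    {"slide": [0,0,0],"delta_rot": [0,0,0],"hand": 0},
    {"slide": [0,0,0],"delta_rot": [0,0,0],"hand": 0},
  ],
)

```text
time_s: 16.42
eef_pos: [0.5458, 0.1239, 0.2078]
eef_rot: [0.147, 0.631, 0.741, 0.176]
wrist_force: [-3.1, 13.3, 4.9]
opening: 0.094
```

Emit:
drive_tool(
  deltas=[
    {"slide": [-0.06,0,0],"delta_rot": [0,0,0],"hand": 0},
    {"slide": [-0.06,0,0],"delta_rot": [0,0,0],"hand": 0},
    {"slide": [-0.06,0,0],"delta_rot": [0,0,0],"hand": 0},
    {"slide": [0,0,0],"delta_rot": [0,0,0],"hand": 0},
    {"slide": [0,0,0],"delta_rot": [0,0,0],"hand": 0},
  ],
)

```text
time_s: 17.05
eef_pos: [0.5472, 0.1151, 0.2078]
eef_rot: [0.147, 0.631, 0.741, 0.176]
wrist_force: [-3.5, 13.5, 5.7]
opening: 0.094
```

```bash
python3 - <<'E'
from ov import *
a=-.462
rep(s2w([.022*np.sin(a),.006,.185+.022*np.cos(a)]),tgt(a))
c=snap("scene","pics/s10.png");d=snap("top","pics/t10.png")
b=cv2.imread("pics/s10.png")[190:300,280:420];e=cv2.imread("pics/t10.png")[200:310,320:460]
cv2.imwrite("pics/m10.png",cv2.resize(np.hstack([b,e]),None,fx=2.8,fy=2.8,interpolation=cv2.INTER_CUBIC))
E
```

```text
pos [0.5472 0.1151 0.2078] stand [-0.0106  0.0138  0.2078] slide needed (units of .05) [-0.156 -0.014  0.061]
rot units [ 0.0002 -0.0017  0.0003]
F [-3.5 13.5  5.7] op 0.094 t 17.05
```

View pics/m10.png

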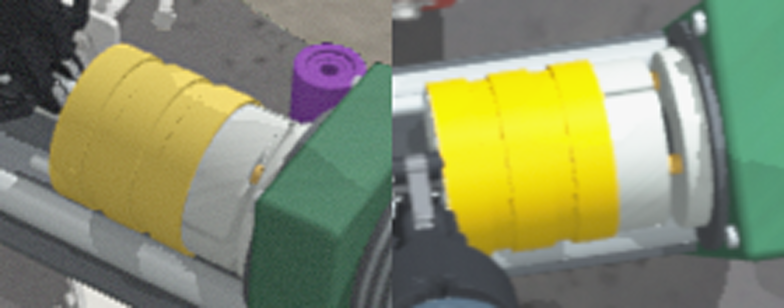

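Emit:
drive_tool(
  deltas=[
    {"slide": [-0.05,0,0],"delta_rot": [0,0,0],"hand": 0},
    {"slide": [-0.05,0,0],"delta_rot": [0,0,0],"hand": 0},
    {"slide": [-0.04,0,0],"delta_rot": [0,0,0],"hand": 0},
    {"slide": [0,0,0],"delta_rot": [0,0,0],"hand": 0},
    {"slide": [0,0,0],"delta_rot": [0,0,0],"hand": 0},
  ],
)

```text
time_s: 17.77
eef_pos: [0.5482, 0.1084, 0.2078]
eef_rot: [0.147, 0.631, 0.741, 0.176]
wrist_force: [-5.6, 13.3, 6.6]
opening: 0.091
```

Emit:
drive_tool(
  deltas=[
    {"slide": [-0.03,0,0],"delta_rot": [0,0,0],"hand": 0},
    {"slide": [-0.03,0,0],"delta_rot": [0,0,0],"hand": 0},
    {"slide": [-0.03,0,0],"delta_rot": [0,0,0],"hand": 0},
    {"slide": [0,0,0],"delta_rot": [0,0,0],"hand": 0},
    {"slide": [0,0,0],"delta_rot": [0,0,0],"hand": 0},
  ],
)

```text
time_s: 18.4
eef_pos: [0.5484, 0.1063, 0.2077]
eef_rot: [0.145, 0.631, 0.741, 0.177]
wrist_force: [-5.3, 26.8, 6.3]
opening: 0.088
```

```bash
python3 - <<'E'
from ov import *
a=-.462
rep(s2w([.022*np.sin(a),.006,.185+.022*np.cos(a)]),tgt(a))
c=snap("scene","pics/s11.png");d=snap("top","pics/t11.png")
b=cv2.imread("pics/s11.png")[190:300,280:420];e=cv2.imread("pics/t11.png")[200:310,320:460]
cv2.imwrite("pics/m11.png",cv2.resize(np.hstack([b,e]),None,fx=2.8,fy=2.8,interpolation=cv2.INTER_CUBIC))
E
```

```text
pos [0.5484 0.1063 0.2077] stand [-0.0108  0.005   0.2077] slide needed (units of .05) [ 0.02  -0.009  0.062]
rot units [ 0.     -0.0032  0.0002]
F [-5.3 26.8  6.3] op 0.088 t 18.4
```

View pics/m11.png

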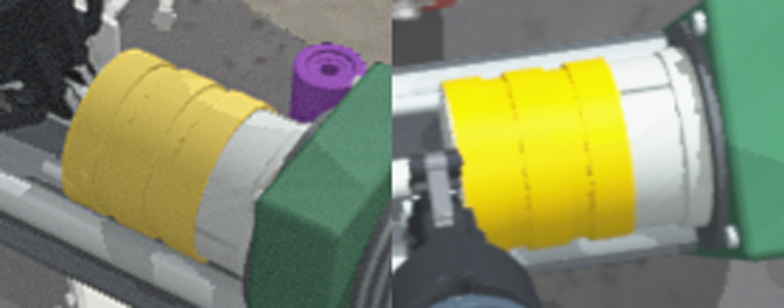

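Emit:
drive_tool(
  deltas=[
    {"slide": [0,0,0],"delta_rot": [0,0,0],"hand": 0.35},
    {"slide": [0,0,0],"delta_rot": [0,0,0],"hand": 0.35},
    {"slide": [0,0,0],"delta_rot": [0,0,0],"hand": 0.35},
    {"slide": [0,0,-0.3],"delta_rot": [0,0,0],"hand": 0.35},
    {"slide": [0,0,-0.7],"delta_rot": [0,0,0],"hand": 0.35},
  ],
)

```text
time_s: 19.12
eef_pos: [0.5262, 0.0969, 0.2506]
eef_rot: [0.147, 0.632, 0.741, 0.173]
wrist_force: [-0.3, -0.3, -1.2]
opening: 0.35
```

Emit:
drive_tool(
  deltas=[
    {"slide": [0.4,0,-0.5],"delta_rot": [0.0294,0,0],"hand": 0.35},
    {"slide": [0.5,0,0],"delta_rot": [0.0294,0,0],"hand": 0},
    {"slide": [0.3,0,0],"delta_rot": [0.0294,0,0],"hand": 0},
    {"slide": [0,0,0],"delta_rot": [0.0294,0,0],"hand": 0},
    {"slide": [0,0,0],"delta_rot": [0.0294,0,0],"hand": 0},
  ],
)

```text
time_s: 19.75
eef_pos: [0.5073, 0.1543, 0.2751]
eef_rot: [-0.0, 0.649, 0.761, -0.001]
wrist_force: [-0.2, 0.1, -0.8]
opening: -0.0
```

```bash
python3 - <<'E'
from ov import *
rep(s2w([0,.066,.178]),tgt(0))
c=snap("scene","pics/s12.png");d=snap("top","pics/t12.png")
b=cv2.imread("pics/s12.png")[190:300,260:400];e=cv2.imread("pics/t12.png")[200:310,320:460]
cv2.imwrite("pics/m12.png",cv2.resize(np.hstack([b,e]),None,fx=2.8,fy=2.8,interpolation=cv2.INTER_CUBIC))
E
```

```text
pos [0.5073 0.1543 0.2751] stand [-0.0438  0.0588  0.2751] slide needed (units of .05) [0.146 0.88  1.94 ]
rot units [-0.0005  0.0004  0.0004]
F [-0.2  0.1 -0.8] op -0.0 t 19.75
```

View pics/m12.png

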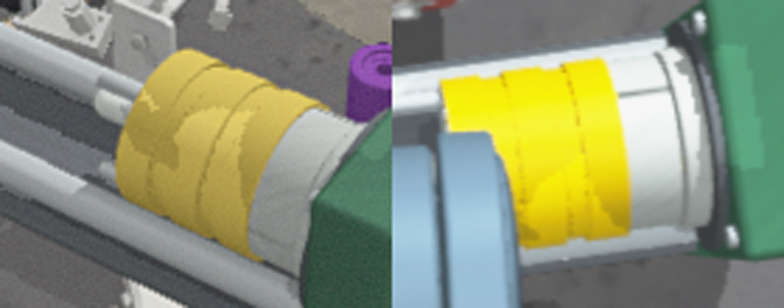

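Emit:
drive_tool(
  deltas=[
    {"slide": [0.2,0.44,0],"delta_rot": [0,0,0],"hand": 0},
    {"slide": [0,0.44,0],"delta_rot": [0,0,0],"hand": 0},
    {"slide": [0,0,0.7],"delta_rot": [0,0,0],"hand": 0},
    {"slide": [0,0,0.8],"delta_rot": [0,0,0],"hand": 0},
    {"slide": [0,0,0.4],"delta_rot": [0,0,0],"hand": 0},
  ],
)

```text
time_s: 20.48
eef_pos: [0.5474, 0.1709, 0.1771]
eef_rot: [-0.0, 0.649, 0.761, -0.001]
wrist_force: [0.2, -0.1, -0.1]
opening: 0.001
```

Emit:
drive_tool(
  deltas=[
    {"slide": [-0.1,0,0],"delta_rot": [0,0,0],"hand": 0},
    {"slide": [-0.1,0,0],"delta_rot": [0,0,0],"hand": 0},
    {"slide": [-0.06,0,0],"delta_rot": [0,0,0],"hand": 0},
    {"slide": [-0.04,0,0],"delta_rot": [0,0,0],"hand": 0},
    {"slide": [0,0,0],"delta_rot": [0,0,0],"hand": 0},
  ],
)

```text
time_s: 21.1
eef_pos: [0.5515, 0.1568, 0.1798]
eef_rot: [0.0, 0.649, 0.761, 0.0]
wrist_force: [0.5, -0.3, -0.5]
opening: 0.001
```

Emit:
drive_tool(
  deltas=[
    {"slide": [-0.04,0,0],"delta_rot": [0,0,0],"hand": 0},
    {"slide": [-0.04,0,0],"delta_rot": [0,0,0],"hand": 0},
    {"slide": [-0.04,0,0],"delta_rot": [0,0,0],"hand": 0},
    {"slide": [0,0,0],"delta_rot": [0,0,0],"hand": 0},
    {"slide": [0,0,0],"delta_rot": [0,0,0],"hand": 0},
  ],
)

```text
time_s: 21.72
eef_pos: [0.5518, 0.1533, 0.1794]
eef_rot: [-0.001, 0.648, 0.761, 0.001]
wrist_force: [-1.2, 9.3, 1.2]
opening: 0.002
```

```bash
python3 - <<'E'
from ov import *
rep(s2w([0,.05,.178]),tgt(0))
c=snap("scene","pics/s13.png")
b=cv2.imread("pics/s13.png")[150:320,210:410]
cv2.imwrite("pics/m13.png",cv2.resize(b,None,fx=3,fy=3,interpolation=cv2.INTER_CUBIC))
E
```

```text
pos [0.5518 0.1533 0.1794] stand [-0.      0.0509  0.1794] slide needed (units of .05) [-0.017  0.     0.028]
rot units [ 0.0001 -0.0012  0.0008]
F [-1.2  9.3  1.2] op 0.002 t 21.725
```

View pics/m13.png

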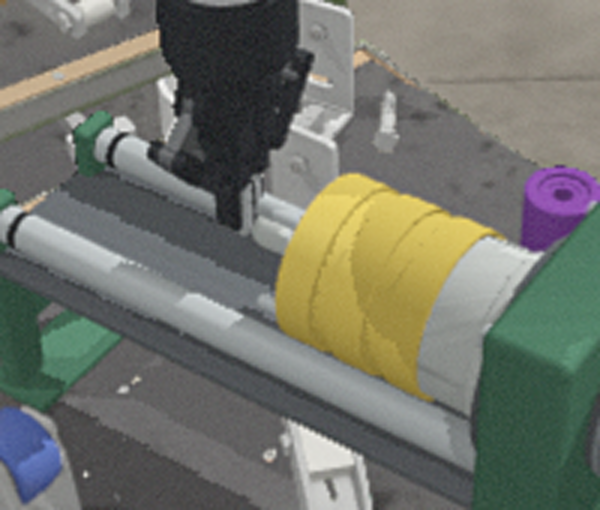

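Emit:
drive_tool(
  deltas=[
    {"slide": [-0.04,0,0],"delta_rot": [0,0,0],"hand": 0},
    {"slide": [-0.04,0,0],"delta_rot": [0,0,0],"hand": 0},
    {"slide": [-0.03,0,0],"delta_rot": [0,0,0],"hand": 0},
    {"slide": [0,0,0],"delta_rot": [0,0,0],"hand": 0},
    {"slide": [0,0,0],"delta_rot": [0,0,0],"hand": 0},
  ],
)

```text
time_s: 22.4
eef_pos: [0.552, 0.1517, 0.1794]
eef_rot: [-0.004, 0.648, 0.762, 0.004]
wrist_force: [-2.3, 22.4, 1.6]
opening: -0.001
```

Emit:
drive_tool(
  deltas=[
    {"slide": [-0.04,0,0],"delta_rot": [0,0,0],"hand": 0},
    {"slide": [-0.04,0,0],"delta_rot": [0,0,0],"hand": 0},
    {"slide": [0,0,0],"delta_rot": [0,0,0],"hand": 0},
    {"slide": [0,0,0],"delta_rot": [0,0,0],"hand": 0},
    {"slide": [0,0,0],"delta_rot": [0,0,0],"hand": 0},
  ],
)

```text
time_s: 23.02
eef_pos: [0.552, 0.1515, 0.1795]
eef_rot: [-0.006, 0.647, 0.762, 0.006]
wrist_force: [-4.0, 35.3, 1.7]
opening: 0.003
```

Rigid stop: 13 N more for 0.2 mm. Back off, rise, and look.

Emit:
drive_tool(
  deltas=[
    {"slide": [0.2,0,0],"delta_rot": [0,0,0],"hand": 0},
    {"slide": [0.5,0,0],"delta_rot": [0,0,0],"hand": 0},
    {"slide": [0,0,-0.7],"delta_rot": [0,0,0],"hand": 0},
    {"slide": [0,0,-0.9],"delta_rot": [0,0,0],"hand": 0},
    {"slide": [0,0,-0.9],"delta_rot": [0,0,0],"hand": 0},
  ],
)

```text
time_s: 23.65
eef_pos: [0.5479, 0.1759, 0.3053]
eef_rot: [-0.0, 0.648, 0.761, -0.0]
wrist_force: [0.2, 0.5, 0.5]
opening: 0.002
```

Emit:
drive_tool(
  deltas=[
    {"slide": [0.8,-0.6,0],"delta_rot": [0,0,0],"hand": 0},
    {"slide": [0.8,-0.6,0],"delta_rot": [0,0,0],"hand": 0},
    {"slide": [0.8,-0.6,0],"delta_rot": [0,0,0],"hand": 0},
    {"slide": [0.8,-0.6,0],"delta_rot": [0,0,0],"hand": 0},
    {"slide": [0,0,0],"delta_rot": [0,0,0],"hand": 0},
  ],
)

```text
time_s: 24.28
eef_pos: [0.4021, 0.3168, 0.3045]
eef_rot: [-0.0, 0.647, 0.763, 0.0]
wrist_force: [-0.3, -0.5, 0.1]
opening: -0.0
```

```bash
python3 - <<'E'
from ov import *
rep(s2w([0,.05,.178]),tgt(0))
c=snap("scene","pics/s14.png");d=snap("top","pics/t14.png")
b=cv2.imread("pics/s14.png")[180:380,220:420];e=cv2.imread("pics/t14.png")[190:390,260:460]
cv2.imwrite("pics/m14.png",cv2.resize(np.hstack([b,e]),None,fx=2,fy=2,interpolation=cv2.INTER_CUBIC))
cv2.imwrite("pics/n14.png",cv2.resize(cv2.imread("pics/t14.png")[190:310,320:470],None,fx=5,fy=5,interpolation=cv2.INTER_CUBIC))
E
```

```text
pos [0.4021 0.3168 0.3045] stand [-0.1221  0.2358  0.3045] slide needed (units of .05) [-3.731  2.42   2.529]
rot units [ 0.     -0.0001  0.0019]
F [-0.3 -0.5  0.1] op -0.0 t 24.275
```

View pics/m14.png

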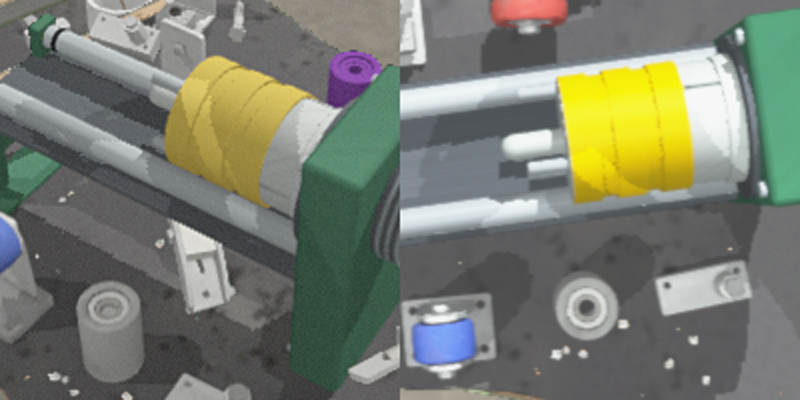

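View pics/n14.png

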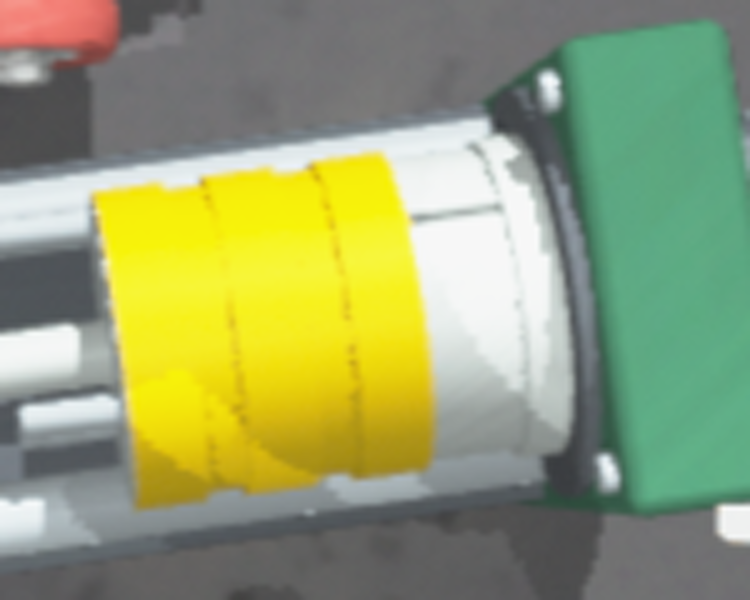

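```bash
python3 -c "
from plan import *
W=atz(ctrl.camera('top'),(260+586/4+146.5-146.5,190+307/4) if 0 else (260+186/2,190+307/2),.074)
print('sleeve',w2s(W)) if 0 else None
print(ctrl.hand_in())"
```

```text
the job is handed in; nothing more can be done
None
```

The job is handed in: the grey sleeve is off the rollers and upright on the trolley, and the yellow wheel is on the studs against the hub.

- **Sleeve:** I lifted it out and stood it about 140 mm to the robot's side of the stand's centre line, between the fork bracket and the drilled block. The last pictures show it upright and free. That position comes from the arm's pose when it let go; I did not measure it again from the images.
- **Wheel turn:** The hub's studs measured about 26.5° off the wheel's holes. I gripped the top peg and turned the wheel by that much, and it slid onto the studs without catching.
- **Seating:** I let go of the peg, then pushed the boss with shut fingers. The push rose from 22 to 35 N for only 0.2 mm more movement, so it was against a hard stop. The top picture shows only a hairline between wheel and hub.
- **At hand-in:** The arm was clear of everything. The drilled block, fork bracket and red wheel looked unmoved by eye; I did not measure the red wheel block.

Two things were off the plan. While sliding the wheel by the peg the drag reached about 22 N, above the 3 to 10 N given, because the grip was also pressing the wheel down; easing that brought it to about 12 N. The overlay check of the hole positions showed an offset of 2 to 3 pixels along the rollers.

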